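Load the handle-plug rack and latch its keeper

TASK

Stand each of the three loose black handle plugs upright on the floor of the slot in the rack that already holds a plug of its own length, the short one with the short and the two long ones with the long. Then swing the rack's hinged steel keeper over the rows until its tongue lies fully down in the forked catch. Leave the plug already in each row in its slot, and leave the tape rolls and the flask where they are.

Things in the scene. Friction and masses are not known exactly. Their poses are not given: they have to be found in the camera images.
- rack: fixed plug rack: aluminium base plate 146 mm (its x) x 275 mm (its y) x 8 mm; two row blocks on it, centre lines at x = -33 and +33 mm; two dark hinge posts at y = +115 mm (98 mm high); a dark forked catch at y = -122 mm (prongs at x = -18 and +18 mm, 108 mm high, sill between them 87 mm high). Origin under the plate's centre, on the table; z up.
- row_short: plywood row block on the rack, 64 mm (its x) x 185 mm (its y) x 50 mm high, with a slot open at the top, 35 mm wide in x, 156 mm long in y, centred. Origin under its centre, 8 mm above the table. Which row is nearer the robot varies. Shallow slot for short plugs: floor 26 mm above the origin. A seated short plug stands 26 mm proud of the block, its top 84 mm above the table.
- row_long: plywood row block on the rack, 64 mm (its x) x 185 mm (its y) x 50 mm high, with a slot open at the top, 35 mm wide in x, 156 mm long in y, centred. Origin under its centre, 8 mm above the table. Which row is nearer the robot varies. Deep slot for long plugs: floor 6 mm above the origin. A seated long plug stands 26 mm proud of the block, its top 84 mm above the table.
- short_a: loose short racket-handle plug: plain black plastic upright cylinder, diameter 30 mm, 50 mm long, foot edge bevelled 3 mm; origin at the centre of its underside, z along its length. It starts standing on the table.
- long_a: loose long racket-handle plug: plain black plastic upright cylinder, diameter 30 mm, 70 mm long, foot edge bevelled 3 mm; origin at the centre of its underside, z along its length. It starts standing on the table.
- long_b: loose long racket-handle plug: plain black plastic upright cylinder, diameter 30 mm, 70 mm long, foot edge bevelled 3 mm; origin at the centre of its underside, z along its length. It starts standing on the table.
- seated_short: short racket-handle plug: plain black plastic upright cylinder, diameter 30 mm, 50 mm long, foot edge bevelled 3 mm; origin at the centre of its underside, z along its length. It already stands in the row for short plugs, somewhere along the slot, and stays in it.
- seated_long: long racket-handle plug: plain black plastic upright cylinder, diameter 30 mm, 70 mm long, foot edge bevelled 3 mm; origin at the centre of its underside, z along its length. It already stands in the row for long plugs, somewhere along the slot, and stays in it.
- keeper (a joint): angle of the keeper, a flat steel frame hinged at the rack's +y end about the rack's x axis. 0 = closed: level, top face 92 mm above the table, tongue down in the catch; pi/2 = straight up; more = leaning outward (to the rack's +y, away from the rows). Starts open, leaning outward; stays wherever it is left (stiff hinge, about 1 to 3 N at the end bar).
- keeper_hinge (a point): middle of the keeper's hinge axis, at rack x = 0, y = +115 mm, 90 mm above the table; axes parallel to the rack's. The keeper's two straps (20 mm wide, 4 mm thick) run from here over the middle of both rows.
- keeper_bar (a point): centre of the keeper's end bar on its outer face (top when closed), 200 mm from the hinge axis; z is the outward normal of that face. The bar joins the straps: 86 mm in x, 4 mm thick, from 185 to 215 mm from the hinge; a tongue 22 mm wide goes on to 250 mm from the hinge.
- catch (a point): where the tongue comes to rest, between the prongs of the catch, at rack x = 0, y = -122 mm, 90 mm above the table.
- tape_roll: bystander: white tape roll lying flat, outer diameter 100 mm, hole 74 mm, 48 mm high; origin at the centre of its underside.
- small_roll: bystander: small white tape roll lying flat, outer diameter 72 mm, hole 52 mm, 24 mm high; origin at the centre of its underside.
- flask: bystander: red steel drinking flask standing upright, diameter 64 mm, 186 mm high; origin at the centre of its underside.
Mind the look-alikes: they are no part of the job. Leave any blue or purple look-alike of the long_a alone.

How it is judged:
By the outcome, as a careful person would: the job done as asked, in the order asked, and still so for the second after the job is handed in, with the robot touching nothing.
It also fails if it takes over 70 s, if anything falls off the work surface, if the arm or the gripper's body presses on something with over 40 N, if the wrist force passes 120 N, or if a joint passes its speed limit or range.

ROBOT

A 6-joint arm with a two-finger parallel gripper is mounted at the origin on the work surface. World frame = base frame: x ahead of the robot, y to its left, z up, the work surface at z = 0. Lengths are in m, angles in rad, forces in N, time in s.
With the tool pointing down it reaches from about 0.35 to 0.975 m from the base axis. Payload 4.9 kg.
Tool frame: the origin (TCP) lies at the very end of the fingers, on their centre line; the grasp point (between the pads) lies 19 mm behind it; z points along the fingers, y is the line along which they close (so a half turn about z gives the same grasp; the last joint's range is limited). The gripper opens to 85 mm and grips with 20 to 120 N. Pads are 22 mm wide; open, the fingers measure 114 mm over their backs; the gripper's body (76 mm by 85 mm) begins 54 mm behind the grasp point. The pads swing forward as they close: fully open they stand 13 mm farther back than shut.
Start: joints at [1.136, 0.053, 1.613, -0, 1.476, -0.119], TCP at [0.194, 0.594, 0.195] pointing down, gripper open.
Joint ranges: [-3.01, 3.01], [-1.01, 2.22], [0.06, 2.58], [-1.02, 4.17], [0.09, 2.62], [-3.14, 3.14]. Speed limits (rad/s): [2.57, 2.57, 3.14, 3.14, 3.14, 3.14].

INTERFACE

Orientations are given as a unit quaternion [w, x, y, z].
In Python, from plant import state, optics, ticket, nets gives the robot as it stands. The module is installed in compiled form; this text tells all that it offers.
- The arm moves only by the shell command python3 -m inch 'ROWS' [OPENING]. ROWS is JSON, a list of rows, each an object of numbers: "dx", "dy", "dz": the shift along the tool's x, y, z as a fraction of full scale; "rx", "ry", "rz": the turn, a rotation vector about the tool's x, y, z as a fraction of full scale. In form: [{"dx": .., "dy": .., "dz": .., "rx": .., "ry": .., "rz": ..}, ...]. A call has 1 to 5 rows; each row is the pose to reach, as a shift and turn from the pose commanded when the call began, along the tool's axes at that moment; what a row does not reach only later rows make up. Full scale, the value 1, is 0.8 m for a shift and 1.5 rad for a turn. A row lasts 1/10 s, in which the tool goes at most 50 mm and 8.59 degrees, less where a joint would pass 70% of its speed; a pose out of reach is approached as far as the arm can. A call with a number of a shift or a turn outside -1 to 1 is refused whole. A call with a gripper value outside its range is refused whole. OPENING is the opening, from -1 (shut) to 1 (fully open), set as the call begins (- or left out, the last holds). The fingers move at their own pace and stop on an object; the grip force is fixed at half the most. Time passes only in rows, so rows that repeat a pose let the fingers close. It gives the time, the measured TCP pose, the force, the opening and the grip force at its end, in the units of the state.
- state(): the state, without advancing time (a new reading comes with each control period).
- optics.grab_frame(name): name is "side" or "top" or "wrist"; returns the picture (420x560x3 uint8, red, green, blue); there is no depth.
- optics.camera_info(name): a dict with "fx", "fy", "cx", "cy" (pixels), "k1" (the pictures are not rectified: a ray, as slopes to the right and down, at radius r is drawn at 1 + k1 r^2 times it, then the intrinsics apply), "R" (3x3) and "t" (3): a world point X has camera coordinates R X + t. Camera axes: x right, y down, z forward; pixel columns grow to the right and rows downward; lengths in m; the calibration is good to about 2 mm. A picture is of the moment at which its call begins: read the wrist's pose just before it. camera_info takes no time and is no camera call; for the wrist camera it gives the pose at the moment of the call.
- ticket.job_done(): hands the job in; it is judged then, once.
Trained networks look in the newest picture that a camera, given by its name, has taken for a name from the list of things; names that differ only in an ending like _2 or _b are one class to them, and where a whole thing is asked for, a point or a joint stands for the part that bears it (a point fixed in the world has none). Each returns a list of dicts, best first, with "confidence" (0 to 1); they miss things now and then, are a little off and sometimes report something else, mostly with a low value. They report only what shows in the picture. A call takes as long as a camera call. They do not tell look-alikes from the thing itself.
- nets.boxes_of(camera, name): "bbox" ([centre column, centre row, width, height] in pixels, round what is visible of it).
- nets.outline_of(camera, name): "pixels" (420x560 bool, what is visible of it) and "bbox" ([centre column, centre row, width, height] in pixels, round what is visible of it).
The state is a dict: "time": time; "joint_pos": joint angles; "joint_vel": joint speeds; "joint_efforts": joint torques, N m; "tool_pos": TCP position; "tool_rot": TCP orientation; "contact_force": force on the tool from outside, world axes, zero at the start; "ft_torque": the same for the moment, N m; "gripper_width": opening from 0.0 (shut) to 1.0 (fully open); "grasp_force": force on a finger pad.
Only numpy, scipy, OpenCV 4.12 (cv2) and the standard library are available. Lean on these libraries where they do the work, as an engineer would, in place of code of your own. Each camera call takes 0.05 s, during which the arm holds its last target. There are 200 camera calls.

## Working session

There is one attempt and no reset: what is moved stays moved. The work goes in short steps, Python scripts to look and compute and a shell command to move; the robot and the scene stay as the last step left them, time stands still between calls to the robot, and variables do not carry over. Pictures are saved under pics/ and viewed, at most 13 in all, crops included, and the job is handed in when it is done.

```bash
mkdir -p pics; cat > h.py <<'E'
import numpy as np, cv2
from plant import state, optics, ticket, nets
from scipy.spatial.transform import Rotation as Rn
def ray(ci,u,v):
    d=np.array([(u-ci['cx'])/ci['fx'],(v-ci['cy'])/ci['fy']]);x=d.copy()
    for _ in range(20): x=d/(1+ci['k1']*(x@x))
    R=np.array(ci['R']);t=np.array(ci['t'])
    return -R.T@t, R.T@np.array([x[0],x[1],1])
def atz(ci,u,v,z):
    o,d=ray(ci,u,v); return o+d*(z-o[2])/d[2]
def proj(ci,X):
    c=np.array(ci['R'])@np.asarray(X,float)+np.array(ci['t']);x=c[:2]/c[2];x=x*(1+ci['k1']*(x@x))
    return np.array([ci['fx']*x[0]+ci['cx'],ci['fy']*x[1]+ci['cy']])
def save(cam,fn):
    im=optics.grab_frame(cam);cv2.imwrite('pics/'+fn,im[:,:,::-1]);return im
def rot():
    w,x,y,z=state()['tool_rot'];return Rn.from_quat([x,y,z,w])
def rel(p):  # fraction shift in tool axes to world p
    return np.round(rot().inv().apply(np.array(p)-state()['tool_pos'])/0.8,4)
E
python3 - <<'E'
from h import *
a=save('top','t0.png');b=save('side','s0.png')
cv2.imwrite('pics/both0.png',np.hstack([a,b])[:,:,::-1][:, :])
for c in ('top','side'):
    ci=optics.camera_info(c); print(c,{k:np.round(v,3).tolist() for k,v in ci.items()})
    for n in ('rack','short_a','long_a','keeper_bar','row_short','row_long','tape_roll','flask'):
        for d in nets.boxes_of(c,n)[:6]: print(c,n,np.round(d['bbox'],0),round(d['confidence'],2), np.round(atz(ci,d['bbox'][0],d['bbox'][1],0.05),3))
print(state())
E
```

```text
top {'fx': 488.094, 'fy': 488.094, 'cx': 278.868, 'cy': 208.772, 'k1': 0.051, 'R': [[-0.024, -1.0, -0.014], [-0.982, 0.026, -0.186], [0.187, 0.01, -0.982]], 't': [-0.044, 0.524, 0.909]}
top rack [149. 169. 238. 139.] 0.74 [0.61  0.199 0.05 ]
top rack [186. 201.  24.  20.] 0.36 [0.544 0.125 0.05 ]
top short_a [317. 169.  14.  25.] 0.8 [ 0.601 -0.135  0.05 ]
top long_a [387. 286.  19.  19.] 0.63 [ 0.369 -0.259  0.05 ]
top long_a [439. 249.  23.  12.] 0.58 [ 0.436 -0.362  0.05 ]
top long_a [404. 245.  25.  20.] 0.55 [ 0.445 -0.296  0.05 ]
top long_a [328. 258.  19.  15.] 0.49 [ 0.424 -0.15   0.05 ]
top keeper_bar [ 86. 146. 109.  98.] 0.97 [0.661 0.326 0.05 ]
top row_short [186. 203. 100.  53.] 0.64 [0.54  0.124 0.05 ]
top row_long [196. 170. 101.  50.] 0.56 [0.606 0.106 0.05 ]
top row_long [381. 150.  38.  33.] 0.21 [ 0.637 -0.264  0.05 ]
top tape_roll [368. 220.  53.  52.] 0.87 [ 0.496 -0.23   0.05 ]
top tape_roll [150. 168. 229. 142.] 0.4 [0.612 0.197 0.05 ]
top flask [452. 187.  70.  57.] 0.75 [ 0.558 -0.397  0.05 ]
top flask [378. 147.  38.  33.] 0.67 [ 0.643 -0.259  0.05 ]
top fla
[... 1348 characters left out ...]
 'joint_pos': array([ 1.13600865e+00,  5.26632130e-02,  1.61291827e+00,  2.01068081e-05,
        1.47599799e+00, -1.18981154e-01]), 'joint_vel': array([-0.00016291, -0.00084032, -0.00026566,  0.00042785, -0.00106765,
       -0.0014584 ]), 'joint_efforts': array([-2.11721199e-03, -3.93689990e+01, -3.70469892e+01, -3.33518601e-04,
        4.32869065e-04, -2.77428192e-06]), 'tool_pos': array([0.19408643, 0.59407467, 0.19481548]), 'tool_rot': array([-7.82523527e-06,  1.57248842e-01,  9.87559012e-01,  9.07625107e-06]), 'contact_force': array([ 0.45597033, -0.06021761, -0.83782322]), 'ft_torque': array([-0.01968439, -0.03371842, -0.01735364]), 'grasp_force': 0.0, 'gripper_width': 1.00103972193558}
```

```bash
python3 - <<'E'
import cv2,numpy as np
t=cv2.imread('pics/t0.png');s=cv2.imread('pics/s0.png')
cv2.imwrite('pics/t0b.png',cv2.resize(t,(800,600),interpolation=cv2.INTER_CUBIC))
# crop of the four candidates + rack in both
a=cv2.resize(t[130:310,300:480],(400,400),interpolation=cv2.INTER_CUBIC)
b=cv2.resize(s[215:355,240:380],(400,400),interpolation=cv2.INTER_CUBIC)
cv2.imwrite('pics/cand.png',np.hstack([a,b]))
E
```

```text
(no output)
```

View pics/t0b.png

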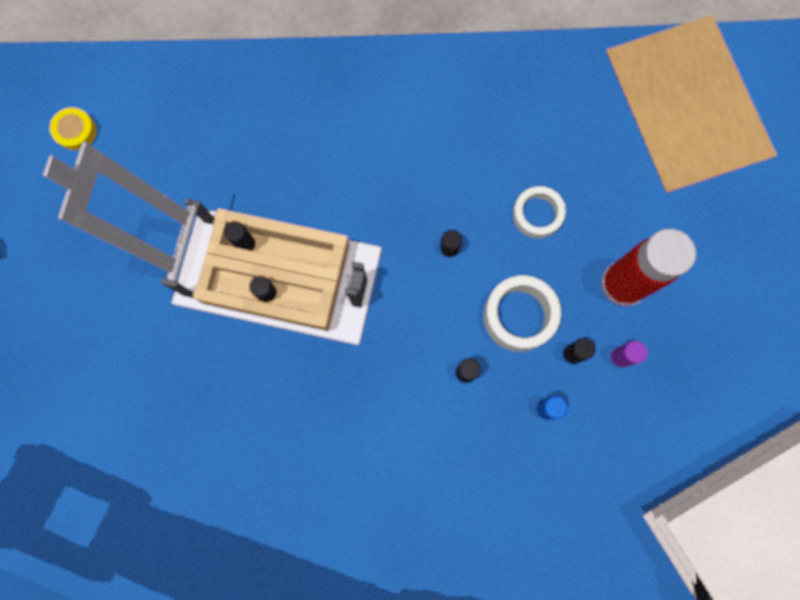

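View pics/cand.png

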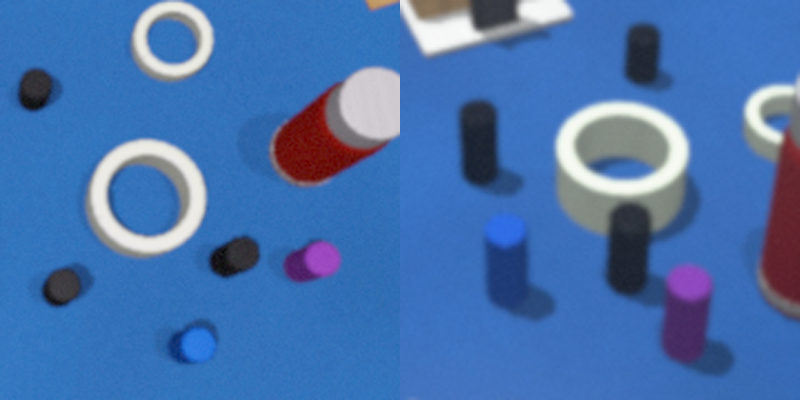

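```bash
cat > m1.py <<'E'
from h import *
from scipy.optimize import least_squares
C={c:optics.camera_info(c) for c in('top','side')}
I={c:cv2.imread(f'pics/{c[0]}0.png') for c in C}
# black plugs by colour: dark component near net boxes, silhouette fit of a cylinder (hull bbox)
def sil(ci,x,y,z0,h):
    a=np.linspace(0,2*np.pi,24,endpoint=False)
    P=np.array([proj(ci,[x+.015*np.cos(t),y+.015*np.sin(t),z]) for t in a for z in(z0,z0+h)])
    return np.array([P[:,0].min(),P[:,1].min(),P[:,0].max(),P[:,1].max()])
for nm,h,bt,bs in(('short',.05,(317,169),(324,234)),('longA',.07,(328,258),(268,264)),('longB',.07,(404,245),(320,302)),
  ):
    obs={}
    for c,b in(('top',bt),('side',bs)):
        im=I[c];m=(im.max(2)<85).astype(np.uint8)
        n,l,s,ce=cv2.connectedComponentsWithStats(m)
        k=1+np.argmin(np.hypot(*(ce[1:]-b).T)+1e3*(s[1:,4]<60)); x,y,w,hh,ar=s[k]
        obs[c]=np.array([x,y,x+w,y+hh])-.5; print(nm,c,obs[c]+.5,ar)
    for cs in(('top',),('top','side')):
        r=least_squares(lambda p:np.concatenate([sil(C[c],p[0],p[1],0,h)-obs[c] for c in cs]),[.5,-.2])
        print(nm,cs,np.round(r.x,4),np.round(r.fun,1))
# wood
im=I['top'];hsv=cv2.cvtColor(im,cv2.COLOR_BGR2HSV)
m=((hsv[...,0]>8)&(hsv[...,0]<25)&(hsv[...,1]>70)&(hsv[...,2]>90)).astype(np.uint8);m[:,280:]=0;m[:140]=0
n,l,s,ce=cv2.connectedComponentsWithStats(m);print(s[1:][s[1:,4]>50])
hull=cv2.convexHull(np.argwhere(m)[:,::-1].astype(np.float32)[:,None])
W=(m>0)
hm=np.zeros_like(m);cv2.fillConvexPoly(hm,hull.astype(int),1)
def boxmask(p):
    c,s_=np.cos(p[2]),np.sin(p[2])
    P=[proj(C['top'],[p[0]+c*x-s_*y,p[1]+s_*x+c*y,z]) for x in(-.065,.065) for y in(-.0925,.0925) for z in(.008,.058)]
    q=cv2.convexHull(np.array(P,np.float32)*8);o=np.zeros((3360,4480),np.uint8);cv2.fillConvexPoly(o,np.round(q+4).astype(int),255)
    return cv2.resize(o,(560,420),interpolation=cv2.INTER_AREA)/255.
from scipy.optimize import minimize
f=lambda p:np.abs(boxmask([p[0]/100,p[1]/100,p[2]/10])-hm).sum()
r=minimize(f,[57.5,11.5,-2.0],method='Nelder-Mead',options=dict(initial_simplex=[[57.5,11.5,-2],[58.5,11.5,-2],[57.5,12.5,-2],[57.5,11.5,-1]],maxiter=90))
p=[r.x[0]/100,r.x[1]/100,r.x[2]/10];print('rack',np.round(p,4),r.fun,hm.sum())
R=lambda x,y,z:[p[0]+np.cos(p[2])*x-np.sin(p[2])*y,p[1]+np.sin(p[2])*x+np.cos(p[2])*y,z]
o=[]
for c in C:
    im=cv2.resize(I[c],None,fx=4,fy=4,interpolation=cv2.INTER_CUBIC)
    def L(*q):
        cv2.polylines(im,[np.array([(proj(C[c],R(*a))+.5)*4 for a in q]).round().astype(int)],True,(0,255,0),1)
    for s_ in(-.033,.033):
        L(*[(s_+a,b,.058) for a,b in((-.0175,-.078),(.0175,-.078),(.0175,.078),(-.0175,.078))])
        L(*[(s_+a,b,.058) for a,b in((-.032,-.0925),(.032,-.0925),(.032,.0925),(-.032,.0925))])
    L(*[(a,b,.0) for a,b in((-.073,-.1375),(.073,-.1375),(.073,.1375),(-.073,.1375))])
    u,v=(proj(C[c],R(0,-.02,.06))*4).astype(int); o.append(cv2.resize(im[max(v-300,0):v+300,u-330:u+330],(400,364)) if 0 else im[v-240:v+280,u-290:u+290][:, 90:490] if c=='side' else im[v-260:v+260,u-290:u+290][:,90:490])
cv2.imwrite('pics/rack.png',np.hstack(o))
E
python3 m1.py
```

```text
short top [309. 162. 323. 179.] 201
short side [320. 224. 330. 244.] 182
short ('top',) [ 0.6054 -0.1336] [-1.1 -1.8  1.1  1.9]
short ('top', 'side') [ 0.6058 -0.1333] [-1.3 -2.   0.9  1.7 -1.6 -1.2  1.4  1.9]
longA top [320. 251. 336. 267.] 195
longA side [262. 251. 274. 280.] 292
longA ('top',) [ 0.4238 -0.1492] [-1.2 -1.2  1.2  1.3]
longA ('top', 'side') [ 0.4238 -0.1492] [-1.2 -1.2  1.2  1.3 -1.2 -1.6  1.2  1.4]
longB top [395. 237. 416. 254.] 262
longB side [313. 286. 328. 318.] 390
longB ('top',) [ 0.4465 -0.3007] [-1.6 -1.2  1.5  1.2]
longB ('top', 'side') [ 0.447  -0.3007] [-1.6 -1.4  1.5  1.  -0.9 -1.1  0.5  1.5]
[[ 134  147  110   84 5744]]
rack [ 0.5722  0.1196 -0.2537] 185.7372549019608 6512
```

View pics/rack.png

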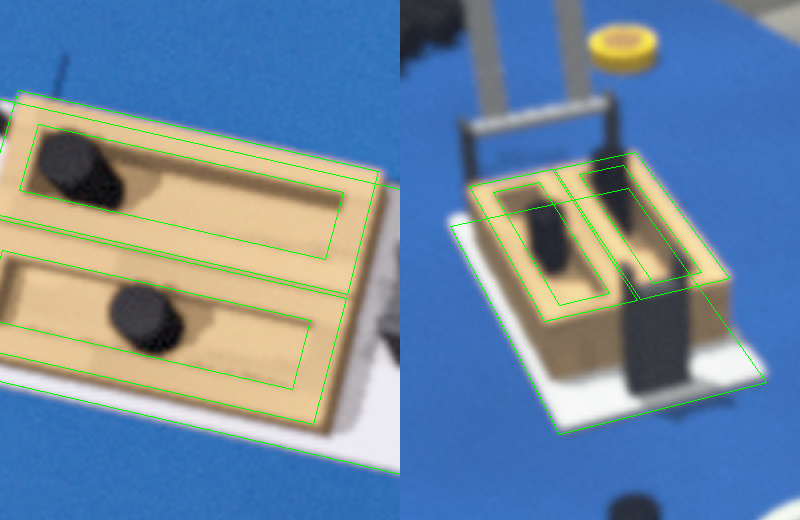

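Far row (rack +x, seated plug at top px (177,183)) is the deep one: nets agree in both views. Candidates for the long plugs in the top picture: black (328,258) and black (404,245) fit, while blue (387,286) and purple (439,249) are look-alikes. The crop confirms this. The short one is black, at (317,169).

```bash
cat >> h.py <<'E'
import sys
RK=np.array([.5722,.1196]);YAW=-.2537
def rk(x,y,z):
    c,s=np.cos(YAW),np.sin(YAW);return np.array([RK[0]+c*x-s*y,RK[1]+s*x+c*y,z])
RD=Rn.from_matrix(np.array([[-np.sin(YAW),np.cos(YAW),0],[np.cos(YAW),np.sin(YAW),0],[0,0,-1]]).T)
def go(p):
    s=state();d=rel(p);rv=(rot().inv()*RD).as_rotvec()/1.5
    print('t',round(s['time'],2),'pos',np.round(s['tool_pos'],4),'F',np.round(s['contact_force'],1),'w',round(s['gripper_width'],3),'gf',round(s['grasp_force'],1),'| d',d,'r',np.round(rv,3),'rows',round(np.linalg.norm(d)*16,1))
E
python3 -m inch '[{"dx":-0.562,"dy":-0.794,"rz":1},{"dx":-0.562,"dy":-0.794,"rz":1},{"dx":-0.562,"dy":-0.794,"rz":1},{"dx":-0.562,"dy":-0.794,"rz":1},{"dx":-0.562,"dy":-0.794,"rz":1}]' 0.5
python3 -c "
from h import *
go([.4238,-.1492,.13])"
```

```text
t 0.9 pos [0.1941 0.5941 0.1948] F [ 0.5 -0.1 -0.8] w 1.001 gf 0.0 | d [-0.5615 -0.794   0.081 ] r [-0.    -0.     1.006] rows 15.6validation failed for argument at $[0]...
```

```bash
python3 -m inch '[{"dx":-0.562,"dy":-0.794,"dz":0,"rx":0,"ry":0,"rz":1},{"dx":-0.562,"dy":-0.794,"dz":0,"rx":0,"ry":0,"rz":1},{"dx":-0.562,"dy":-0.794,"dz":0,"rx":0,"ry":0,"rz":1},{"dx":-0.562,"dy":-0.794,"dz":0,"rx":0,"ry":0,"rz":1},{"dx":-0.562,"dy":-0.794,"dz":0,"rx":0,"ry":0,"rz":1}]' 0.5
python3 -c "
from h import *
go([.4238,-.1492,.13])"
```

```text
time: 1.4
tool_pos: [0.2682, 0.3536, 0.1949]
tool_rot: [0.0, 0.51, 0.86, 0.0]
contact_force: [1.1, -0.7, 1.0]
gripper_width: 0.752
grasp_force: 0.0
t 1.4 pos [0.2682 0.3536 0.1949] F [ 1.1 -0.7  1. ] w 0.752 gf 0.0 | d [-0.6448 -0.1305  0.0811] r [ 0.    -0.     0.502] rows 10.6
```

```bash
python3 -m inch '[{"dx":-0.645,"dy":-0.13,"dz":0.05,"rx":0,"ry":0,"rz":0.502},{"dx":-0.645,"dy":-0.13,"dz":0.05,"rx":0,"ry":0,"rz":0.502},{"dx":-0.645,"dy":-0.13,"dz":0.05,"rx":0,"ry":0,"rz":0.502},{"dx":-0.645,"dy":-0.13,"dz":0.05,"rx":0,"ry":0,"rz":0.502},{"dx":-0.645,"dy":-0.13,"dz":0.05,"rx":0,"ry":0,"rz":0.502}]'
python3 -c "
from h import *
go([.4238,-.1492,.13])"
```

```text
time: 1.9
tool_pos: [0.3434, 0.1158, 0.1761]
tool_rot: [0.001, 0.79, 0.613, 0.001]
contact_force: [1.7, 0.1, -0.7]
gripper_width: 0.746
grasp_force: 0.0
t 1.9 pos [0.3434 0.1158 0.1761] F [ 1.7  0.1 -0.7] w 0.746 gf 0.0 | d [-0.296   0.1794  0.0578] r [ 0.001 -0.001  0.002] rows 5.6
```

```bash
python3 -m inch '[{"dx":-0.296,"dy":0.179,"dz":0.04,"rx":0,"ry":0,"rz":0},{"dx":-0.296,"dy":0.179,"dz":0.04,"rx":0,"ry":0,"rz":0},{"dx":-0.296,"dy":0.179,"dz":0.04,"rx":0,"ry":0,"rz":0},{"dx":-0.296,"dy":0.179,"dz":0.04,"rx":0,"ry":0,"rz":0},{"dx":-0.296,"dy":0.179,"dz":0.04,"rx":0,"ry":0,"rz":0}]'
python3 -c "
from h import *
go([.4238,-.1492,.046]);save('wrist','w1.png')"
```

```text
time: 2.4
tool_pos: [0.4166, -0.1222, 0.1474]
tool_rot: [0.001, 0.789, 0.615, 0.0]
contact_force: [0.2, 0.3, 0.6]
gripper_width: 0.747
grasp_force: 0.0
t 2.4 pos [ 0.4166 -0.1222  0.1474] F [0.2 0.3 0.6] w 0.747 gf 0.0 | d [-0.0306  0.0168  0.1267] r [0.001 0.    0.005] rows 2.1
```

View pics/w1.png

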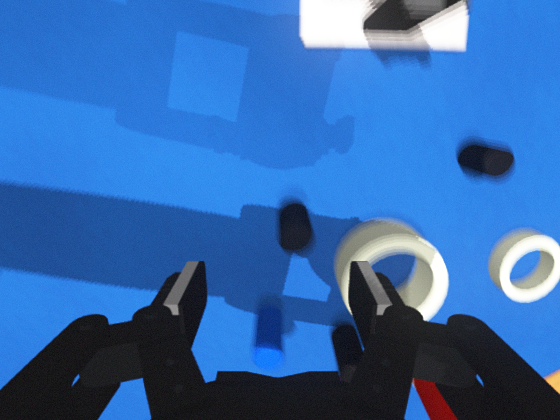

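The wrist picture shows the black long plug at (295,225), between and ahead of the fingertips. It lies where measured, and the blue plug (268,340) is clear of the fingers.

```bash
python3 -m inch '[{"dx":-0.031,"dy":0.017,"dz":0.04,"rx":0,"ry":0,"rz":0.005},{"dx":-0.031,"dy":0.017,"dz":0.09,"rx":0,"ry":0,"rz":0.005},{"dx":-0.031,"dy":0.017,"dz":0.127,"rx":0,"ry":0,"rz":0.005},{"dx":-0.031,"dy":0.017,"dz":0.127,"rx":0,"ry":0,"rz":0.005}]'
python3 -m inch '[{"dx":0,"dy":0,"dz":0,"rx":0,"ry":0,"rz":0},{"dx":0,"dy":0,"dz":0,"rx":0,"ry":0,"rz":0},{"dx":0,"dy":0,"dz":0,"rx":0,"ry":0,"rz":0},{"dx":0,"dy":0,"dz":0,"rx":0,"ry":0,"rz":0},{"dx":0,"dy":0,"dz":0,"rx":0,"ry":0,"rz":0}]' -1
python3 -c "
from h import *
go(rk(.033,0,.17))"
```

```text
time: 2.85
tool_pos: [0.4196, -0.1453, 0.0408]
tool_rot: [-0.005, 0.791, 0.612, -0.002]
contact_force: [-1.2, 0.4, -0.8]
gripper_width: 0.752
grasp_force: 0.0
time: 3.35
tool_pos: [0.4241, -0.1474, 0.0466]
tool_rot: [0.001, 0.79, 0.613, 0.0]
contact_force: [-0.7, 0.7, 0.1]
gripper_width: 0.002
grasp_force: 0.0
t 3.35 pos [ 0.4241 -0.1474  0.0466] F [-0.7  0.7  0.1] w 0.002 gf 0.0 | d [ 0.3692  0.1375 -0.1542] r [0.001 0.    0.001] rows 6.8
```

```bash
python3 - <<'E'
from h import *
a=save('wrist','w2.png');b=save('side','s2.png')
A=cv2.resize(a,(400,300));B=cv2.resize(b[200:350,190:390],(400,300),interpolation=cv2.INTER_CUBIC)
cv2.imwrite('pics/c2.png',np.hstack([A,B])[:,:,::-1])
E
```

```text
(no output)
```

View pics/c2.png

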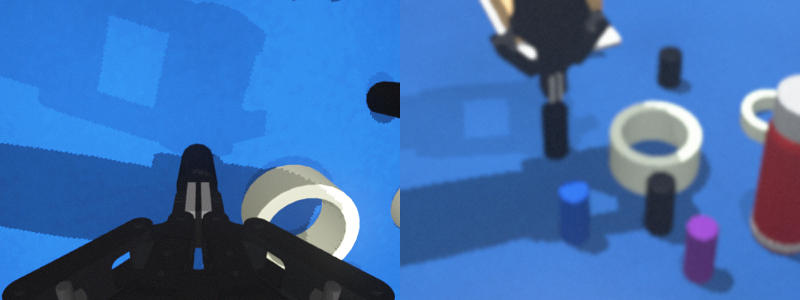

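The plug still stands; the fingers shut beside or above it. I'll check their pixels against the TCP.

```bash
python3 - <<'E'
from h import *
s=state();p=np.array(s['tool_pos']);ci=optics.camera_info('side');cw=optics.camera_info('wrist')
for nm,q in(('tcp',p),('plugtop',[.4238,-.1492,.07]),('plugbot',[.4238,-.1492,0])):
    print(nm,'side crop',(proj(ci,q)-[190,200])*2,'wrist crop',proj(cw,q)*400/560)
R=np.array(cw['R']);print('wcam',-R.T@np.array(cw['t']),R.round(2).tolist())
t=optics.grab_frame('top');cv2.imwrite('pics/t2.png',t[:,:,::-1])
ct=optics.camera_info('top');print('top',proj(ct,p),proj(ct,[.4238,-.1492,.07]))
b=cv2.imread('pics/s2.png');m=(b.max(2)<85).astype(np.uint8)
print([ (r) for r in m[245:285,258:278]][::4])
E
```

```text
tcp side crop [153.94400964 121.96636495] wrist crop [197.79746648 173.31347991]
plugtop side crop [154.32050481 106.83289493] wrist crop [198.65677689 189.1796681 ]
plugbot side crop [156.32161985 152.40616325] wrist crop [198.37284175 156.68885682]
wcam [ 0.44241239 -0.07453556  0.22455985] [[0.97, -0.25, 0.0], [-0.24, -0.92, 0.29], [-0.07, -0.29, -0.96]]
top [326.55754643 258.41664579] [328.65844262 257.23828902]
[array([0, 0, 0, 0, 1, 1, 0, 0, 0, 0, 0, 0, 0, 0, 0, 0, 0, 0, 0, 0],
      dtype=uint8), array([0, 0, 0, 0, 0, 0, 0, 0, 0, 0, 1, 0, 0, 0, 0, 0, 0, 0, 0, 0],
      dtype=uint8), array([0, 0, 0, 0, 1, 1, 1, 1, 1, 1, 1, 1, 1, 1, 1, 0, 0, 0, 0, 0],
      dtype=uint8), array([0, 0, 0, 0, 1, 1, 1, 1, 1, 1, 1, 1, 1, 1, 1, 0, 0, 0, 0, 0],
      dtype=uint8), array([0, 0, 0, 0, 1, 1, 1, 1, 1, 1, 1, 1, 1, 1, 1, 0, 0, 0, 0, 0],
      dtype=uint8), array([0, 0, 0, 0, 1, 1, 1, 1, 1, 1, 1, 1, 1, 1, 1, 0, 0, 0, 0, 0],
      dtype=uint8), array([0, 0, 0, 0, 0, 1, 1, 1, 1, 1, 1, 1, 1, 1, 1, 0, 0, 0, 0, 0],
      dtype=uint8), array([0, 0, 0, 0, 0, 1, 1, 1, 1, 1, 1, 1, 1, 1, 1, 1, 0, 0, 0, 0],
      dtype=uint8), array([0, 0, 0, 0, 0, 1, 1, 1, 1, 1, 1, 1, 1, 1, 1, 0, 0, 0, 0, 0],
      dtype=uint8), array([0, 0, 0, 0, 0, 0, 0, 0, 0, 0, 0, 0, 0, 0, 0, 0, 0, 0, 0, 0],
      dtype=uint8)]
```

```bash
python3 - <<'E'
from h import *
p=np.array(state()['tool_pos'])
w=cv2.imread('pics/w2.png');s=cv2.imread('pics/s2.png')
A=cv2.resize(w[180:320,210:350],(400,400),interpolation=cv2.INTER_CUBIC)
B=cv2.resize(s[220:290,230:300],(400,400),interpolation=cv2.INTER_CUBIC)
o=np.hstack([A,B]);o=cv2.convertScaleAbs(o,alpha=2.5,beta=20)
cv2.imwrite('pics/c3.png',o)
print((proj(optics.camera_info('wrist'),p)-[210,180])*400/140,(proj(optics.camera_info('side'),p)-[230,220])*400/70)
E
```

```text
[191.25309787 179.03434191] [210.9806984  234.60564259]
```

View pics/c3.png

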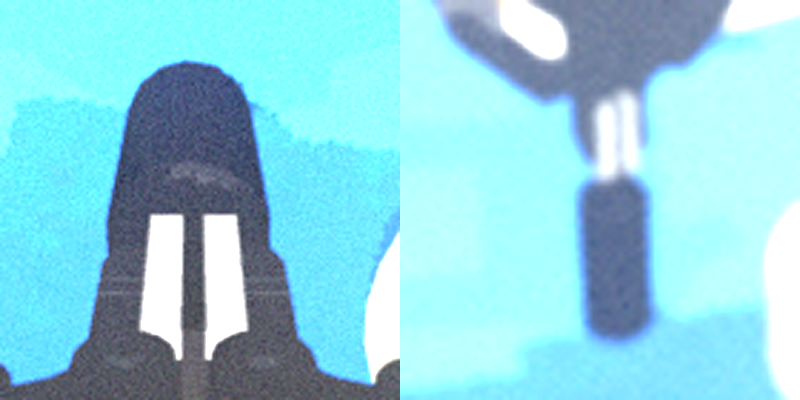

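```bash
python3 - <<'E'
from h import *
s=state();p=np.array(s['tool_pos']);T=rot();cw=optics.camera_info('wrist')
for z in(0,-.01,-.02,-.03,-.04):
    print(z,[np.round(proj(cw,p+T.apply([x,y,z]))).tolist() for x in(.011,) for y in(-.032,0,.032)])
im=cv2.imread('pics/w2.png');print('white tips', np.argwhere(im[240:330,255:300].min(2)>90).min(0)+[240,255])
w1=cv2.imread('pics/w1.png');m=(w1.min(2)>110);m[:,:120]=0
print(np.argwhere(m[255:330,160:215]).min(0)+[255,160],np.argwhere(m[255:330,340:352]).min(0)+[255,340])
E
```

```text
0 [[219.0, 224.0], [277.0, 224.0], [335.0, 224.0]]
-0.01 [[216.0, 231.0], [277.0, 231.0], [338.0, 231.0]]
-0.02 [[213.0, 238.0], [277.0, 238.0], [341.0, 238.0]]
-0.03 [[209.0, 246.0], [277.0, 246.0], [345.0, 246.0]]
-0.04 [[205.0, 255.0], [277.0, 255.0], [349.0, 255.0]]
white tips [256 259]
[263 164] [255 340]
```

The pictures agree: the visible fingertips end about 35 mm behind the reported TCP, so they shut above the plug's top. I'll reopen and go lower. TCP z = 0.010 is safe on either reading.

```bash
python3 -m inch '[{"dx":0,"dy":0,"dz":0,"rx":0,"ry":0,"rz":0},{"dx":0,"dy":0,"dz":0,"rx":0,"ry":0,"rz":0},{"dx":0,"dy":0,"dz":0,"rx":0,"ry":0,"rz":0},{"dx":-0.002,"dy":0,"dz":0.02,"rx":0,"ry":0,"rz":0},{"dx":-0.002,"dy":0,"dz":0.046,"rx":0,"ry":0,"rz":0}]' 0.5
python3 -m inch '[{"dx":0,"dy":0,"dz":0,"rx":0,"ry":0,"rz":0},{"dx":0,"dy":0,"dz":0,"rx":0,"ry":0,"rz":0},{"dx":0,"dy":0,"dz":0,"rx":0,"ry":0,"rz":0},{"dx":0,"dy":0,"dz":0,"rx":0,"ry":0,"rz":0}]' -1
python3 -c "
from h import *
go(rk(.033,0,.17))"
```

```text
time: 4.0
tool_pos: [0.4244, -0.1495, 0.0096]
tool_rot: [0.002, 0.791, 0.612, 0.001]
contact_force: [-0.9, 0.3, -0.0]
gripper_width: 0.752
grasp_force: 0.0
time: 4.4
tool_pos: [0.4239, -0.1491, 0.0099]
tool_rot: [0.001, 0.79, 0.612, 0.0]
contact_force: [0.3, -0.5, 0.7]
gripper_width: 0.326
grasp_force: 59.1
t 4.4 pos [ 0.4239 -0.1491  0.0099] F [ 0.3 -0.5  0.7] w 0.326 gf 59.1 | d [ 0.3714  0.1373 -0.2001] r [0.001 0.    0.001] rows 7.1
```

```bash
python3 -m inch '[{"dx":0,"dy":0,"dz":-0.06,"rx":0,"ry":0,"rz":0},{"dx":0,"dy":0,"dz":-0.12,"rx":0,"ry":0,"rz":0},{"dx":0.03,"dy":0.02,"dz":-0.175,"rx":0,"ry":0,"rz":0},{"dx":0.371,"dy":0.137,"dz":-0.175,"rx":0,"ry":0,"rz":0},{"dx":0.371,"dy":0.137,"dz":-0.175,"rx":0,"ry":0,"rz":0}]'
python3 - <<'E'
from h import *
go(rk(.033,-.002,.15))
ct=optics.camera_info('top');im=cv2.imread('pics/t0.png')
for n,b in(('long',(177,183)),('short',(185,203))):pass
u0=(proj(ct,rk(0,-.02,.06))*4).astype(int)
for n,c in(('long',(70,157)),('short',(142,313))):
    q=(np.array([c[0]+90-290+u0[0],c[1]-260+u0[1]]))/4; w=atz(ct,*q,.084)[:2]-RK
    print(n,q,np.round([np.cos(YAW)*w[0]+np.sin(YAW)*w[1],-np.sin(YAW)*w[0]+np.cos(YAW)*w[1]],3))
E
```

```text
time: 4.9
tool_pos: [0.5013, -0.0466, 0.1511]
tool_rot: [0.003, 0.791, 0.612, 0.002]
contact_force: [0.0, -0.9, -0.9]
gripper_width: 0.327
grasp_force: 59.4
t 4.9 pos [ 0.5013 -0.0466  0.1511] F [ 0.  -0.9 -0.9] w 0.327 gf 59.4 | d [0.221  0.0747 0.0019] r [ 0.005  0.    -0.001] rows 3.7
long [165.   161.75] [0.031 0.049]
short [183.   200.75] [-0.035 -0.005]
```

```bash
python3 -m inch '[{"dx":0.221,"dy":0.075,"dz":0,"rx":0,"ry":0,"rz":0},{"dx":0.221,"dy":0.075,"dz":0,"rx":0,"ry":0,"rz":0},{"dx":0.221,"dy":0.075,"dz":0,"rx":0,"ry":0,"rz":0},{"dx":0.221,"dy":0.075,"dz":0.04,"rx":0,"ry":0,"rz":0},{"dx":0.221,"dy":0.075,"dz":0.085,"rx":0,"ry":0,"rz":0}]'
python3 -m inch '[{"dx":0,"dy":0,"dz":0,"rx":0,"ry":0,"rz":0}]'
python3 - <<'E'
from h import *
go(rk(.033,-.002,.026))
s=save('side','s3.png');u=proj(optics.camera_info('side'),rk(.01,0,.06)).astype(int)
t=save('top','t3.png')
A=cv2.resize(s[u[1]-50:u[1]+40,u[0]-45:u[0]+45],(400,400),interpolation=cv2.INTER_CUBIC)
cv2.imwrite('pics/c4.png',cv2.convertScaleAbs(A[:,:,::-1],alpha=1.6))
E
```

```text
time: 5.4
tool_pos: [0.605, 0.1132, 0.0817]
tool_rot: [0.002, 0.789, 0.614, 0.003]
contact_force: [-0.8, -0.9, -1.3]
gripper_width: 0.327
grasp_force: 59.4
time: 5.5
tool_pos: [0.5968, 0.11, 0.0736]
tool_rot: [-0.003, 0.79, 0.613, -0.005]
contact_force: [-0.5, 0.0, -2.1]
gripper_width: 0.33
grasp_force: 59.4
t 5.5 pos [0.5968 0.11   0.0736] F [-0.5  0.  -2.1] w 0.33 gf 59.4 | d [0.0016 0.0091 0.0594] r [-0.007  0.002  0.002] rows 1.0
```

View pics/c4.png

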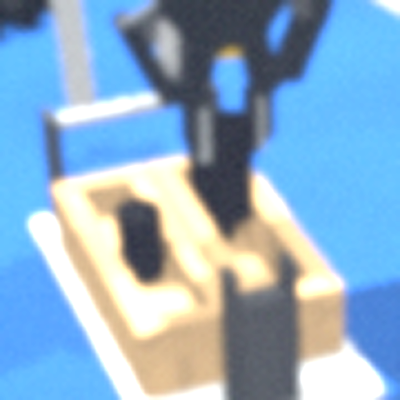

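The side picture shows the held plug at (225,200), over the far slot. I'll let the arm settle before entering the slot.

```bash
python3 -m inch '[{"dx":0,"dy":0,"dz":0,"rx":0,"ry":0,"rz":0},{"dx":0,"dy":0,"dz":0,"rx":0,"ry":0,"rz":0}]'
python3 -c "
from h import *
go(rk(.033,-.002,.026))"
```

```text
time: 5.8
tool_pos: [0.6025, 0.1086, 0.0823]
tool_rot: [0.001, 0.791, 0.612, 0.002]
contact_force: [0.8, 0.4, -0.3]
gripper_width: 0.327
grasp_force: 59.4
t 5.8 pos [0.6025 0.1086 0.0823] F [ 0.8  0.4 -0.3] w 0.327 gf 59.4 | d [0.0012 0.0008 0.0704] r [ 0.003 -0.001  0.   ] rows 1.1
```

```bash
python3 -m inch '[{"dx":0.001,"dy":0.001,"dz":0.02,"rx":0,"ry":0,"rz":0},{"dx":0.001,"dy":0.001,"dz":0.04,"rx":0,"ry":0,"rz":0},{"dx":0.001,"dy":0.001,"dz":0.055,"rx":0,"ry":0,"rz":0},{"dx":0.001,"dy":0.001,"dz":0.068,"rx":0,"ry":0,"rz":0},{"dx":0.001,"dy":0.001,"dz":0.068,"rx":0,"ry":0,"rz":0}]'
python3 -c "
from h import *
go(rk(.033,-.002,.024))"
```

```text
time: 6.3
tool_pos: [0.6012, 0.1098, 0.0234]
tool_rot: [-0.001, 0.791, 0.612, -0.001]
contact_force: [0.7, 0.3, -1.5]
gripper_width: 0.329
grasp_force: 61.0
t 6.3 pos [0.6012 0.1098 0.0234] F [ 0.7  0.3 -1.5] w 0.329 gf 61.0 | d [ 0.0003  0.0031 -0.0008] r [-0.001  0.     0.001] rows 0.1
```

```bash
python3 -m inch '[{"dx":0,"dy":0,"dz":0.004,"rx":0,"ry":0,"rz":0},{"dx":0,"dy":0,"dz":0.004,"rx":0,"ry":0,"rz":0},{"dx":0,"dy":0,"dz":0.004,"rx":0,"ry":0,"rz":0},{"dx":0,"dy":0,"dz":-0.05,"rx":0,"ry":0,"rz":0},{"dx":0,"dy":0,"dz":-0.11,"rx":0,"ry":0,"rz":0}]' 0.2
python3 -c "
from h import *
go([.447,-.3007,.11])"
```

```text
time: 6.8
tool_pos: [0.5996, 0.1096, 0.111]
tool_rot: [-0.002, 0.791, 0.612, -0.003]
contact_force: [0.9, 0.3, -0.2]
gripper_width: 0.599
grasp_force: 0.0
t 6.8 pos [0.5996 0.1096 0.111 ] F [ 0.9  0.3 -0.2] w 0.599 gf 0.0 | d [-0.5443 -0.0565  0.0026] r [-0.004  0.001  0.001] rows 8.8
```

```bash
python3 -m inch '[{"dx":-0.544,"dy":-0.0565,"dz":0,"rx":0,"ry":0,"rz":0},{"dx":-0.544,"dy":-0.0565,"dz":0,"rx":0,"ry":0,"rz":0},{"dx":-0.544,"dy":-0.0565,"dz":0,"rx":0,"ry":0,"rz":0},{"dx":-0.544,"dy":-0.0565,"dz":0,"rx":0,"ry":0,"rz":0},{"dx":-0.544,"dy":-0.0565,"dz":0,"rx":0,"ry":0,"rz":0}]' 0.45
python3 -m inch '[{"dx":-0.233,"dy":-0.024,"dz":0,"rx":0,"ry":0,"rz":0},{"dx":-0.233,"dy":-0.024,"dz":0,"rx":0,"ry":0,"rz":0},{"dx":-0.233,"dy":-0.024,"dz":0,"rx":0,"ry":0,"rz":0},{"dx":-0.233,"dy":-0.024,"dz":0,"rx":0,"ry":0,"rz":0},{"dx":-0.233,"dy":-0.024,"dz":0,"rx":0,"ry":0,"rz":0}]'
python3 -m inch '[{"dx":0,"dy":0,"dz":0,"rx":0,"ry":0,"rz":0}]'
python3 -c "
from h import *
go([.447,-.3007,.010])"
```

```text
time: 7.3
tool_pos: [0.514, -0.1261, 0.1133]
tool_rot: [0.001, 0.79, 0.613, 0.0]
contact_force: [0.4, -0.2, -0.4]
gripper_width: 0.723
grasp_force: 0.0
time: 7.8
tool_pos: [0.4481, -0.3042, 0.1134]
tool_rot: [0.001, 0.792, 0.61, -0.0]
contact_force: [1.1, 0.3, -0.0]
gripper_width: 0.725
grasp_force: 0.0
time: 7.9
tool_pos: [0.4493, -0.3007, 0.113]
tool_rot: [-0.0, 0.791, 0.612, 0.0]
contact_force: [-1.5, 0.2, 1.1]
gripper_width: 0.728
grasp_force: 0.0
t 7.9 pos [ 0.4493 -0.3007  0.113 ] F [-1.5  0.2  1.1] w 0.728 gf 0.0 | d [-0.0008 -0.0028  0.1287] r [ 0. -0. -0.] rows 2.1
```

```bash
python3 -m inch '[{"dx":-0.001,"dy":-0.003,"dz":0.05,"rx":0,"ry":0,"rz":0},{"dx":-0.001,"dy":-0.003,"dz":0.1,"rx":0,"ry":0,"rz":0},{"dx":-0.001,"dy":-0.003,"dz":0.129,"rx":0,"ry":0,"rz":0},{"dx":-0.001,"dy":-0.003,"dz":0.129,"rx":0,"ry":0,"rz":0},{"dx":-0.001,"dy":-0.003,"dz":0.129,"rx":0,"ry":0,"rz":0}]'
python3 -m inch '[{"dx":0,"dy":0,"dz":0,"rx":0,"ry":0,"rz":0},{"dx":0,"dy":0,"dz":0,"rx":0,"ry":0,"rz":0},{"dx":0,"dy":0,"dz":0,"rx":0,"ry":0,"rz":0},{"dx":0,"dy":0,"dz":0,"rx":0,"ry":0,"rz":0}]' -1
python3 -c "
from h import *
go(rk(.033,-.045,.15))"
```

```text
time: 8.4
tool_pos: [0.4476, -0.2994, 0.01]
tool_rot: [-0.0, 0.79, 0.613, 0.0]
contact_force: [0.2, -0.4, -0.0]
gripper_width: 0.725
grasp_force: 0.0
time: 8.8
tool_pos: [0.4483, -0.3015, 0.0121]
tool_rot: [0.002, 0.791, 0.612, 0.0]
contact_force: [-1.4, 1.3, 7.1]
gripper_width: 0.33
grasp_force: 59.0
t 8.8 pos [ 0.4483 -0.3015  0.0121] F [-1.4  1.3  7.1] w 0.33 gf 59.0 | d [ 0.4918  0.0602 -0.173 ] r [0.002 0.001 0.001] rows 8.4
```

```bash
python3 -m inch '[{"dx":0,"dy":0,"dz":-0.06,"rx":0,"ry":0,"rz":0},{"dx":0,"dy":0,"dz":-0.12,"rx":0,"ry":0,"rz":0},{"dx":0.02,"dy":0,"dz":-0.175,"rx":0,"ry":0,"rz":0},{"dx":0.492,"dy":0.06,"dz":-0.175,"rx":0,"ry":0,"rz":0},{"dx":0.492,"dy":0.06,"dz":-0.175,"rx":0,"ry":0,"rz":0}]'
python3 -m inch '[{"dx":0.352,"dy":0.043,"dz":0,"rx":0,"ry":0,"rz":0},{"dx":0.352,"dy":0.043,"dz":0,"rx":0,"ry":0,"rz":0},{"dx":0.352,"dy":0.043,"dz":0,"rx":0,"ry":0,"rz":0},{"dx":0.352,"dy":0.043,"dz":0,"rx":0,"ry":0,"rz":0},{"dx":0.352,"dy":0.043,"dz":0,"rx":0,"ry":0,"rz":0}]'
python3 -c "
from h import *
go(rk(.033,-.045,.082))"
```

```text
time: 9.3
tool_pos: [0.4899, -0.1924, 0.1534]
tool_rot: [0.003, 0.791, 0.611, 0.001]
contact_force: [0.9, -0.2, -0.8]
gripper_width: 0.329
grasp_force: 59.4
time: 9.8
tool_pos: [0.5801, 0.0428, 0.1505]
tool_rot: [0.001, 0.791, 0.612, 0.001]
contact_force: [0.3, -0.7, -0.7]
gripper_width: 0.324
grasp_force: 59.3
t 9.8 pos [0.5801 0.0428 0.1505] F [ 0.3 -0.7 -0.7] w 0.324 gf 59.3 | d [0.0342 0.0075 0.0857] r [ 0.001 -0.     0.001] rows 1.5
```

```bash
python3 -m inch '[{"dx":0.034,"dy":0.0075,"dz":0.02,"rx":0,"ry":0,"rz":0},{"dx":0.034,"dy":0.0075,"dz":0.06,"rx":0,"ry":0,"rz":0},{"dx":0.034,"dy":0.0075,"dz":0.085,"rx":0,"ry":0,"rz":0},{"dx":0.034,"dy":0.0075,"dz":0.085,"rx":0,"ry":0,"rz":0},{"dx":0.034,"dy":0.0075,"dz":0.085,"rx":0,"ry":0,"rz":0}]'
python3 -m inch '[{"dx":0,"dy":0,"dz":0,"rx":0,"ry":0,"rz":0}]'
python3 -c "
from h import *
go(rk(.033,-.045,.028))"
```

```text
time: 10.3
tool_pos: [0.5921, 0.0655, 0.0822]
tool_rot: [0.0, 0.791, 0.612, 0.0]
contact_force: [-0.5, 0.5, -0.3]
gripper_width: 0.326
grasp_force: 59.3
time: 10.4
tool_pos: [0.5934, 0.0653, 0.0839]
tool_rot: [0.001, 0.791, 0.612, 0.001]
contact_force: [0.3, 0.1, -0.4]
gripper_width: 0.323
grasp_force: 59.3
t 10.4 pos [0.5934 0.0653 0.0839] F [ 0.3  0.1 -0.4] w 0.323 gf 59.3 | d [ 0.0028 -0.0016  0.0698] r [ 0.002 -0.001  0.   ] rows 1.1
```

```bash
python3 -m inch '[{"dx":0.001,"dy":-0.001,"dz":0.02,"rx":0,"ry":0,"rz":0},{"dx":0.001,"dy":-0.001,"dz":0.04,"rx":0,"ry":0,"rz":0},{"dx":0.001,"dy":-0.001,"dz":0.055,"rx":0,"ry":0,"rz":0},{"dx":0.001,"dy":-0.001,"dz":0.069,"rx":0,"ry":0,"rz":0},{"dx":0.001,"dy":-0.001,"dz":0.069,"rx":0,"ry":0,"rz":0}]'
python3 -c "
from h import *
go(rk(.033,-.045,.026))"
```

```text
time: 10.9
tool_pos: [0.5908, 0.0667, 0.0257]
tool_rot: [-0.001, 0.791, 0.612, -0.001]
contact_force: [-1.3, 0.7, 2.4]
gripper_width: 0.33
grasp_force: 59.6
t 10.9 pos [0.5908 0.0667 0.0257] F [-1.3  0.7  2.4] w 0.33 gf 59.6 | d [ 0.0019  0.0021 -0.0004] r [-0.001  0.     0.001] rows 0.0
```

```bash
python3 -m inch '[{"dx":0,"dy":0,"dz":0.003,"rx":0,"ry":0,"rz":0},{"dx":0,"dy":0,"dz":0.003,"rx":0,"ry":0,"rz":0},{"dx":0,"dy":0,"dz":0.003,"rx":0,"ry":0,"rz":0},{"dx":0,"dy":0,"dz":-0.05,"rx":0,"ry":0,"rz":0},{"dx":0,"dy":0,"dz":-0.11,"rx":0,"ry":0,"rz":0}]' 0.2
python3 -m inch '[{"dx":0,"dy":0,"dz":-0.01,"rx":0,"ry":0,"rz":0}]'
python3 - <<'E'
from h import *
go([.6058,-.1333,.09])
s=save('side','s5.png');u=proj(optics.camera_info('side'),rk(.01,0,.06)).astype(int)
cv2.imwrite('pics/c5.png',cv2.convertScaleAbs(cv2.resize(s[u[1]-50:u[1]+50,u[0]-50:u[0]+50],(500,500),interpolation=cv2.INTER_CUBIC)[:,:,::-1],alpha=1.6))
E
```

```text
time: 11.4
tool_pos: [0.589, 0.0665, 0.1123]
tool_rot: [-0.002, 0.791, 0.612, -0.003]
contact_force: [1.3, -0.2, 0.3]
gripper_width: 0.601
grasp_force: 0.0
time: 11.5
tool_pos: [0.5957, 0.0665, 0.13]
tool_rot: [0.004, 0.79, 0.612, 0.005]
contact_force: [1.4, -0.4, 1.4]
gripper_width: 0.598
grasp_force: 0.0
t 11.5 pos [0.5957 0.0665 0.13  ] F [ 1.4 -0.4  1.4] w 0.598 gf 0.0 | d [-0.2389  0.074   0.0501] r [ 0.008 -0.002  0.001] rows 4.1
```

View pics/c5.png

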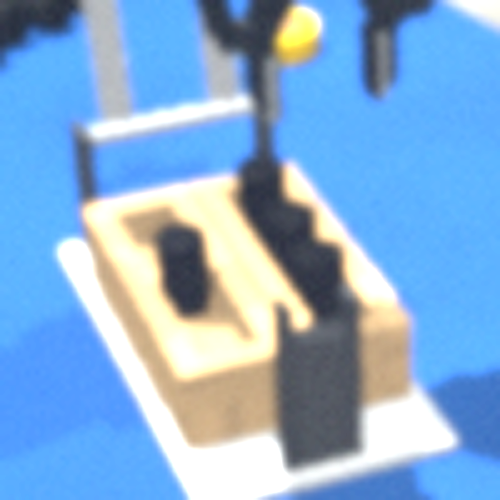

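The far slot now holds three plugs in line, tops at (260,170), (288,215) and (318,260), all seated. On to the short one.

```bash
python3 -m inch '[{"dx":-0.239,"dy":0.074,"dz":0,"rx":0,"ry":0,"rz":0},{"dx":-0.239,"dy":0.074,"dz":0,"rx":0,"ry":0,"rz":0},{"dx":-0.239,"dy":0.074,"dz":0,"rx":0,"ry":0,"rz":0},{"dx":-0.239,"dy":0.074,"dz":0.03,"rx":0,"ry":0,"rz":0},{"dx":-0.239,"dy":0.074,"dz":0.05,"rx":0,"ry":0,"rz":0}]' 0.45
python3 -m inch '[{"dx":0,"dy":0,"dz":0,"rx":0,"ry":0,"rz":0},{"dx":0,"dy":0,"dz":0,"rx":0,"ry":0,"rz":0}]'
python3 -c "
from h import *
go([.6058,-.1333,-.005])"
```

```text
time: 12.05
tool_pos: [0.6004, -0.1381, 0.081]
tool_rot: [0.0, 0.792, 0.61, -0.001]
contact_force: [-0.0, 0.7, 0.5]
gripper_width: 0.722
grasp_force: 0.0
time: 12.25
tool_pos: [0.5999, -0.1328, 0.081]
tool_rot: [-0.001, 0.791, 0.612, -0.001]
contact_force: [-0.1, 0.2, 0.2]
gripper_width: 0.723
grasp_force: 0.0
t 12.25 pos [ 0.5999 -0.1328  0.081 ] F [-0.1  0.2  0.2] w 0.723 gf 0.0 | d [0.0011 0.0076 0.1075] r [-0.002 -0.     0.001] rows 1.7
```

```bash
python3 -m inch '[{"dx":0.001,"dy":0.0075,"dz":0.04,"rx":0,"ry":0,"rz":0},{"dx":0.001,"dy":0.0075,"dz":0.075,"rx":0,"ry":0,"rz":0},{"dx":0.001,"dy":0.0075,"dz":0.095,"rx":0,"ry":0,"rz":0},{"dx":0.001,"dy":0.0075,"dz":0.107,"rx":0,"ry":0,"rz":0},{"dx":0.001,"dy":0.0075,"dz":0.107,"rx":0,"ry":0,"rz":0}]'
python3 -m inch '[{"dx":0,"dy":0,"dz":0,"rx":0,"ry":0,"rz":0},{"dx":0,"dy":0,"dz":0,"rx":0,"ry":0,"rz":0},{"dx":0,"dy":0,"dz":0,"rx":0,"ry":0,"rz":0},{"dx":0,"dy":0,"dz":0,"rx":0,"ry":0,"rz":0}]' -1
python3 -c "
from h import *
go(rk(-.033,-.045,.14))"
```

```text
time: 12.75
tool_pos: [0.6064, -0.1333, -0.0039]
tool_rot: [-0.001, 0.79, 0.613, -0.0]
contact_force: [-0.9, -0.6, 0.5]
gripper_width: 0.726
grasp_force: 0.0
time: 13.15
tool_pos: [0.6083, -0.1346, -0.001]
tool_rot: [0.001, 0.791, 0.612, 0.001]
contact_force: [-0.9, -0.3, 5.7]
gripper_width: 0.322
grasp_force: 58.9
t 13.15 pos [ 0.6083 -0.1346 -0.001 ] F [-0.9 -0.3  5.7] w 0.322 gf 58.9 | d [ 0.2401 -0.1639 -0.1768] r [0.002 0.    0.001] rows 5.4
```

```bash
python3 -m inch '[{"dx":0,"dy":0,"dz":-0.06,"rx":0,"ry":0,"rz":0},{"dx":0,"dy":0,"dz":-0.12,"rx":0,"ry":0,"rz":0},{"dx":0.02,"dy":-0.02,"dz":-0.177,"rx":0,"ry":0,"rz":0},{"dx":0.24,"dy":-0.164,"dz":-0.177,"rx":0,"ry":0,"rz":0},{"dx":0.24,"dy":-0.164,"dz":-0.177,"rx":0,"ry":0,"rz":0}]'
python3 -m inch '[{"dx":0.117,"dy":-0.077,"dz":0,"rx":0,"ry":0,"rz":0},{"dx":0.117,"dy":-0.077,"dz":0,"rx":0,"ry":0,"rz":0},{"dx":0.117,"dy":-0.077,"dz":0,"rx":0,"ry":0,"rz":0},{"dx":0.117,"dy":-0.077,"dz":0.03,"rx":0,"ry":0,"rz":0}]'
python3 -m inch '[{"dx":0,"dy":0,"dz":0,"rx":0,"ry":0,"rz":0}]'
python3 -c "
from h import *
go(rk(-.033,-.045,.066))"
```

```text
time: 13.65
tool_pos: [0.5647, -0.0201, 0.1412]
tool_rot: [0.002, 0.791, 0.611, 0.002]
contact_force: [0.7, 0.2, -1.2]
gripper_width: 0.322
grasp_force: 59.2
time: 14.05
tool_pos: [0.5296, 0.0876, 0.1179]
tool_rot: [0.003, 0.789, 0.614, 0.003]
contact_force: [0.4, -0.4, -0.3]
gripper_width: 0.319
grasp_force: 59.2
time: 14.15
tool_pos: [0.525, 0.0858, 0.1112]
tool_rot: [-0.001, 0.79, 0.613, -0.002]
contact_force: [-0.9, 0.6, -1.6]
gripper_width: 0.317
grasp_force: 59.2
t 14.15 pos [0.525  0.0858 0.1112] F [-0.9  0.6 -1.6] w 0.317 gf 59.2 | d [-0.0005  0.0056  0.0564] r [-0.003  0.001  0.001] rows 0.9
```

```bash
python3 -m inch '[{"dx":0,"dy":0.004,"dz":0.03,"rx":0,"ry":0,"rz":0},{"dx":0,"dy":0.004,"dz":0.056,"rx":0,"ry":0,"rz":0},{"dx":0,"dy":0.004,"dz":0.056,"rx":0,"ry":0,"rz":0},{"dx":0,"dy":0.004,"dz":0.056,"rx":0,"ry":0,"rz":0}]'
python3 -c "
from h import *
go(rk(-.033,-.045,.034))"
```

```text
time: 14.55
tool_pos: [0.5306, 0.0843, 0.0697]
tool_rot: [-0.0, 0.791, 0.612, -0.0]
contact_force: [0.7, 0.2, -0.1]
gripper_width: 0.324
grasp_force: 59.2
t 14.55 pos [0.5306 0.0843 0.0697] F [ 0.7  0.2 -0.1] w 0.324 gf 59.2 | d [-0.0004 -0.0019  0.0446] r [-0.  0.  0.] rows 0.7
```

```bash
python3 -m inch '[{"dx":0,"dy":-0.002,"dz":0.012,"rx":0,"ry":0,"rz":0},{"dx":0,"dy":-0.002,"dz":0.024,"rx":0,"ry":0,"rz":0},{"dx":0,"dy":-0.002,"dz":0.036,"rx":0,"ry":0,"rz":0},{"dx":0,"dy":-0.002,"dz":0.044,"rx":0,"ry":0,"rz":0},{"dx":0,"dy":-0.002,"dz":0.044,"rx":0,"ry":0,"rz":0}]'
python3 -c "
from h import *
go(rk(-.033,-.045,.032))"
```

```text
time: 15.05
tool_pos: [0.5286, 0.0853, 0.0334]
tool_rot: [-0.0, 0.79, 0.612, -0.0]
contact_force: [0.2, -0.7, 0.2]
gripper_width: 0.319
grasp_force: 59.2
t 15.05 pos [0.5286 0.0853 0.0334] F [ 0.2 -0.7  0.2] w 0.319 gf 59.2 | d [-0.0011  0.0008  0.0017] r [-0.001  0.     0.001] rows 0.0
```

```bash
python3 -m inch '[{"dx":0,"dy":0,"dz":0.001,"rx":0,"ry":0,"rz":0},{"dx":0,"dy":0,"dz":0.001,"rx":0,"ry":0,"rz":0},{"dx":0,"dy":0,"dz":0.001,"rx":0,"ry":0,"rz":0},{"dx":0,"dy":0,"dz":-0.05,"rx":0,"ry":0,"rz":0},{"dx":0,"dy":0,"dz":-0.11,"rx":0,"ry":0,"rz":0}]' 0.2
python3 -m inch '[{"dx":0,"dy":0,"dz":-0.25,"rx":0,"ry":0,"rz":0},{"dx":0,"dy":0,"dz":-0.25,"rx":0,"ry":0,"rz":0},{"dx":0,"dy":0,"dz":-0.25,"rx":0,"ry":0,"rz":0},{"dx":0,"dy":0,"dz":-0.25,"rx":0,"ry":0,"rz":0},{"dx":0,"dy":0,"dz":-0.25,"rx":0,"ry":0,"rz":0}]' -1
python3 - <<'E'
from h import *
from scipy.optimize import minimize_scalar
t=cv2.imread('pics/t0.png');ct=optics.camera_info('top')
def kp(th,r,x=0,n=0): return rk(x,.115-r*np.cos(th)+n*np.sin(th),.09+r*np.sin(th)+n*np.cos(th))
g=(t.max(2).astype(int)-t.min(2)<35)&(t.max(2)>60)&(t.max(2)<190);g[:,140:]=0;g[:95]=0;g[180:]=0
M=g.astype(np.uint8)
def msk(th):
    o=np.zeros((420,560),np.uint8)
    for x0,x1,r0,r1 in((-.043,-.023,.02,.2),(.023,.043,.02,.2),(-.043,.043,.185,.215),(-.011,.011,.2,.25)):
        cv2.fillConvexPoly(o,np.round([proj(ct,kp(th,r,x)) for r,x in((r0,x0),(r0,x1),(r1,x1),(r1,x0))]).astype(int),1)
    o[:,140:]=0;return o
ths=np.arange(1.4,2.6,.02);sc=[(np.logical_and(msk(a),M).sum()/np.logical_or(msk(a),M).sum()) for a in ths]
k=int(np.argmax(sc));th=ths[k];print('theta',th,sc[k],M.sum(),'tip rack y,z',.115-.25*np.cos(th),.09+.25*np.sin(th),'bar',.115-.2*np.cos(th),.09+.2*np.sin(th))
go(rk(0,.26,.33))
a=save('side','s6.png');cs=optics.camera_info('side')
im=cv2.resize(a,(800,600));
for x,r in((-.043,.2),(.043,.2),(0,.25),(0,.2)):cv2.circle(im,tuple((proj(cs,kp(th,r,x))*800/560).astype(int)),3,(255,0,255),-1)
cv2.imwrite('pics/c6.png',im[:,:,::-1])
E
```

```text
time: 15.55
tool_pos: [0.5264, 0.0853, 0.1202]
tool_rot: [-0.002, 0.791, 0.612, -0.003]
contact_force: [1.4, -0.6, -0.1]
gripper_width: 0.596
grasp_force: 0.0
time: 16.05
tool_pos: [0.532, 0.0854, 0.3324]
tool_rot: [0.005, 0.79, 0.612, 0.006]
contact_force: [-0.3, 0.5, 1.3]
gripper_width: -0.002
grasp_force: 0.0
theta 1.7800000000000002 0.7251021049324536 2713 tip rack y,z 0.16692025040219602 0.33454915170201116 bar 0.1565362003217568 0.28563932136160897
t 16.05 pos [0.532  0.0854 0.3324] F [-0.3  0.5  1.3] w -0.002 gf 0.0 | d [0.3789 0.0383 0.0052] r [ 0.01  -0.003  0.001] rows 6.1
```

View pics/c6.png

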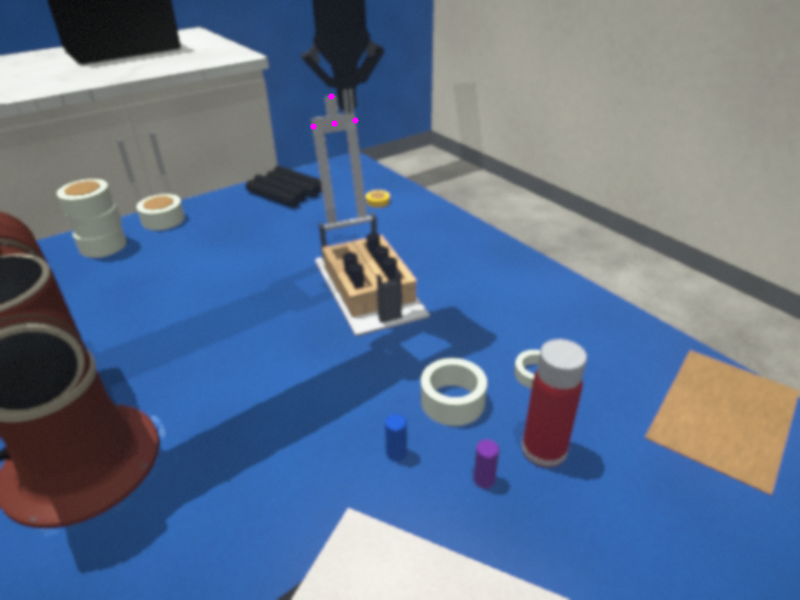

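The magenta markers (bar ends (313,126) and (355,120), tongue tip (331,97)) sit on the keeper, so its angle is about 1.78 rad. All five plugs are in their rows. Next I go over the keeper to its outer side.

```bash
python3 -m inch '[{"dx":0,"dy":0.01,"dz":-0.05,"rx":0,"ry":0,"rz":0},{"dx":0.335,"dy":0.037,"dz":-0.05,"rx":0,"ry":0,"rz":0},{"dx":0.335,"dy":0.037,"dz":-0.05,"rx":0,"ry":0,"rz":0},{"dx":0.335,"dy":0.037,"dz":-0.05,"rx":0,"ry":0,"rz":0},{"dx":0.335,"dy":0.037,"dz":-0.05,"rx":0,"ry":0,"rz":0}]'
python3 -m inch '[{"dx":0.085,"dy":0.007,"dz":0,"rx":0,"ry":0,"rz":0},{"dx":0.085,"dy":0.007,"dz":0,"rx":0,"ry":0,"rz":0},{"dx":0.085,"dy":0.007,"dz":0,"rx":0,"ry":0,"rz":0}]'
python3 -c "
from h import *
go(rk(0,.225,.265))"
```

```text
time: 16.6
tool_pos: [0.6019, 0.274, 0.3598]
tool_rot: [-0.0, 0.791, 0.612, -0.001]
contact_force: [0.4, 0.5, 0.5]
gripper_width: -0.001
grasp_force: 0.0
time: 16.9
tool_pos: [0.6238, 0.3391, 0.358]
tool_rot: [-0.001, 0.79, 0.614, -0.002]
contact_force: [-0.5, 0.0, 0.5]
gripper_width: 0.003
grasp_force: 0.0
t 16.9 pos [0.6238 0.3391 0.358 ] F [-0.5  0.   0.5] w 0.003 gf 0.0 | d [-0.0003  0.007   0.1162] r [-0.003  0.002  0.003] rows 1.9
```

```bash
python3 -m inch '[{"dx":0,"dy":0.006,"dz":0.05,"rx":0,"ry":0,"rz":0},{"dx":0,"dy":0.006,"dz":0.1,"rx":0,"ry":0,"rz":0},{"dx":0,"dy":0.006,"dz":0.116,"rx":0,"ry":0,"rz":0},{"dx":0,"dy":0.006,"dz":0.116,"rx":0,"ry":0,"rz":0}]'
python3 -m inch '[{"dx":-0.03,"dy":0,"dz":0,"rx":0,"ry":0,"rz":0},{"dx":-0.06,"dy":0,"dz":0,"rx":0,"ry":0,"rz":0},{"dx":-0.09,"dy":0,"dz":0,"rx":0,"ry":0,"rz":0},{"dx":-0.12,"dy":0,"dz":0,"rx":0,"ry":0,"rz":0},{"dx":-0.12,"dy":0,"dz":0,"rx":0,"ry":0,"rz":0}]'
python3 -c "
from h import *
go(rk(0,.0736,.258));save('side','s7.png')"
```

```text
time: 17.3
tool_pos: [0.6273, 0.334, 0.2651]
tool_rot: [-0.001, 0.791, 0.612, -0.004]
contact_force: [-0.2, 0.4, -0.9]
gripper_width: 0.004
grasp_force: 0.0
time: 17.8
tool_pos: [0.606, 0.2405, 0.2734]
tool_rot: [0.001, 0.791, 0.611, 0.002]
contact_force: [0.7, 0.4, 0.9]
gripper_width: 0.001
grasp_force: 0.0
t 17.8 pos [0.606  0.2405 0.2734] F [0.7 0.4 0.9] w 0.001 gf 0.0 | d [-0.065  -0.0029  0.0191] r [ 0.003 -0.001 -0.001] rows 1.1
```

```bash
python3 -m inch '[{"dx":-0.031,"dy":-0.002,"dz":0.012,"rx":0,"ry":0,"rz":0},{"dx":-0.065,"dy":-0.002,"dz":0.019,"rx":0,"ry":0,"rz":0},{"dx":-0.098,"dy":-0.002,"dz":0.029,"rx":0,"ry":0,"rz":0},{"dx":-0.129,"dy":-0.002,"dz":0.044,"rx":0,"ry":0,"rz":0},{"dx":-0.157,"dy":-0.002,"dz":0.063,"rx":0,"ry":0,"rz":0}]'
python3 - <<'E'
from h import *
go(rk(0,-.0002,.2226))
s=save('side','s8.png');cv2.imwrite('pics/c8.png',cv2.resize(s[50:230,160:360],(800,600),interpolation=cv2.INTER_CUBIC)[::,:,::-1][:600])
E
```

```text
time: 18.35
tool_pos: [0.5734, 0.1215, 0.2214]
tool_rot: [0.001, 0.79, 0.613, 0.002]
contact_force: [0.7, -0.2, 0.6]
gripper_width: 0.0
grasp_force: 0.5
t 18.35 pos [0.5734 0.1215 0.2214] F [ 0.7 -0.2  0.6] w 0.0 gf 0.5 | d [-0.0029 -0.0009 -0.0016] r [ 0.003 -0.001  0.001] rows 0.1
```

View pics/c8.png

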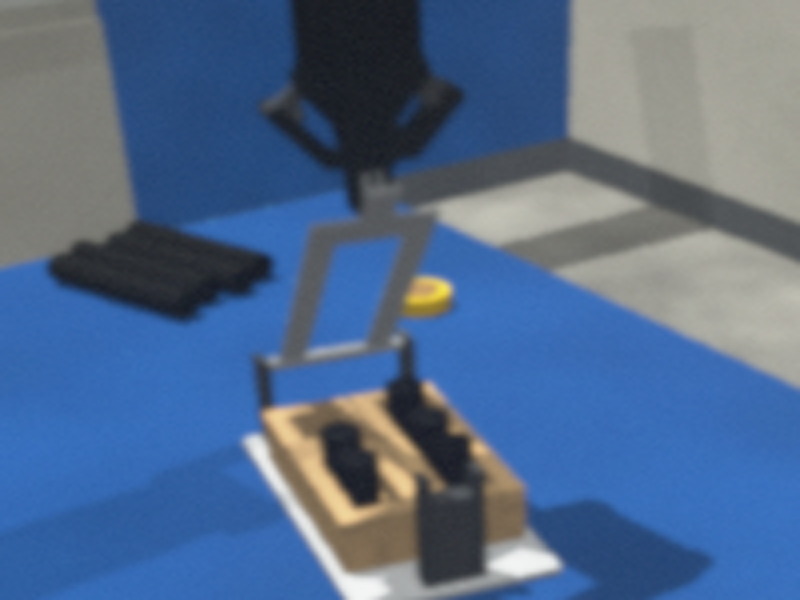

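The keeper follows, with the fingertip behind its tongue (380,190). I continue the arc.

```bash
python3 -m inch '[{"dx":-0.029,"dy":-0.001,"dz":0.02,"rx":0,"ry":0,"rz":0},{"dx":-0.052,"dy":-0.001,"dz":0.046,"rx":0,"ry":0,"rz":0},{"dx":-0.071,"dy":-0.001,"dz":0.074,"rx":0,"ry":0,"rz":0},{"dx":-0.086,"dy":-0.001,"dz":0.105,"rx":0,"ry":0,"rz":0},{"dx":-0.098,"dy":-0.001,"dz":0.138,"rx":0,"ry":0,"rz":0}]'
python3 -m inch '[{"dx":0,"dy":0,"dz":0,"rx":0,"ry":0,"rz":0}]'
python3 -c "
from h import *
go(rk(0,-.083,.065));save('side','s9.png')"
```

```text
time: 18.9
tool_pos: [0.5535, 0.0459, 0.1099]
tool_rot: [0.001, 0.79, 0.613, 0.002]
contact_force: [1.1, 0.9, 1.6]
gripper_width: 0.001
grasp_force: 0.3
time: 19.0
tool_pos: [0.5496, 0.0458, 0.1054]
tool_rot: [-0.002, 0.791, 0.612, -0.002]
contact_force: [-1.6, -0.2, -0.5]
gripper_width: -0.004
grasp_force: 0.0
t 19.0 pos [0.5496 0.0458 0.1054] F [-1.6 -0.2 -0.5] w -0.004 gf 0.0 | d [-0.0073  0.0045  0.0505] r [-0.004  0.001  0.   ] rows 0.8
```

```bash
python3 -m inch '[{"dx":-0.006,"dy":0.001,"dz":0.02,"rx":0,"ry":0,"rz":0},{"dx":-0.008,"dy":0.001,"dz":0.04,"rx":0,"ry":0,"rz":0},{"dx":-0.008,"dy":0.001,"dz":0.052,"rx":0,"ry":0,"rz":0},{"dx":-0.008,"dy":0.001,"dz":0.058,"rx":0,"ry":0,"rz":0},{"dx":-0.008,"dy":0.001,"dz":0.058,"rx":0,"ry":0,"rz":0}]'
python3 -m inch '[{"dx":0,"dy":0,"dz":0.003,"rx":0,"ry":0,"rz":0},{"dx":0,"dy":0,"dz":0.005,"rx":0,"ry":0,"rz":0},{"dx":0,"dy":0,"dz":0.005,"rx":0,"ry":0,"rz":0}]'
python3 -c "
from h import *
go(rk(0,-.083,.055));save('side','s10.png')"
```

```text
time: 19.55
tool_pos: [0.5501, 0.0395, 0.0609]
tool_rot: [-0.001, 0.79, 0.612, -0.001]
contact_force: [0.3, -0.4, -0.6]
gripper_width: -0.002
grasp_force: 0.0
time: 19.85
tool_pos: [0.5511, 0.0393, 0.0583]
tool_rot: [0.0, 0.791, 0.612, 0.0]
contact_force: [0.3, -0.0, 0.2]
gripper_width: -0.003
grasp_force: 0.0
t 19.85 pos [0.5511 0.0393 0.0583] F [ 0.3 -0.   0.2] w -0.003 gf 0.0 | d [-0.      0.0003  0.0042] r [ 0.    -0.     0.001] rows 0.1
```

```bash
python3 -m inch '[{"dx":0,"dy":0,"dz":0.005,"rx":0,"ry":0,"rz":0},{"dx":0,"dy":0,"dz":0.005,"rx":0,"ry":0,"rz":0}]'|grep -E 'pos|force'
python3 -m inch '[{"dx":0,"dy":0,"dz":0.005,"rx":0,"ry":0,"rz":0},{"dx":0,"dy":0,"dz":0.005,"rx":0,"ry":0,"rz":0}]'|grep -E 'pos|force'
```

```text
tool_pos: [0.5518, 0.0392, 0.0555]
contact_force: [-0.9, -0.0, 7.0]
grasp_force: 3.1
tool_pos: [0.552, 0.0392, 0.0552]
contact_force: [-11.8, 1.1, 24.3]
grasp_force: 12.3
```

The force rises to 24 N while z stalls at 0.055, so the keeper is bottomed. I'll lift straight off and check.

```bash
python3 -m inch '[{"dx":0,"dy":0,"dz":-0.02,"rx":0,"ry":0,"rz":0},{"dx":0,"dy":0,"dz":-0.06,"rx":0,"ry":0,"rz":0},{"dx":0,"dy":0,"dz":-0.12,"rx":0,"ry":0,"rz":0},{"dx":0,"dy":0,"dz":-0.18,"rx":0,"ry":0,"rz":0},{"dx":0,"dy":0,"dz":-0.24,"rx":0,"ry":0,"rz":0}]'
python3 -m inch '[{"dx":-0.2,"dy":-0.1,"dz":-0.05,"rx":0,"ry":0,"rz":0},{"dx":-0.2,"dy":-0.2,"dz":-0.05,"rx":0,"ry":0,"rz":0},{"dx":-0.2,"dy":-0.2,"dz":-0.05,"rx":0,"ry":0,"rz":0},{"dx":-0.2,"dy":-0.2,"dz":-0.05,"rx":0,"ry":0,"rz":0},{"dx":-0.2,"dy":-0.2,"dz":-0.05,"rx":0,"ry":0,"rz":0}]'
python3 - <<'E'
from h import *
out=[]
for cam,x in(('side',60),('top',60)):
    im=save(cam,cam+'11.png');ci=optics.camera_info(cam)
    im=cv2.resize(im,None,fx=4,fy=4,interpolation=cv2.INTER_CUBIC)
    u=(proj(ci,rk(0,-.03,.06))*4).astype(int)
    for th in(0,):
        for X,r,z in((-.011,.25,.092),(.011,.25,.092),(-.043,.215,.092),(.043,.215,.092),(-.043,.185,.092),(.043,.185,.092)):
            p=(proj(ci,rk(X,.115-r,z))+.5)*4;cv2.circle(im,tuple(p.astype(int)),2,(255,0,255),-1)
    out.append(im[u[1]-250:u[1]+250,u[0]-200:u[0]+200])
cv2.imwrite('pics/c11.png',np.hstack(out)[:,:,::-1])
E
```

```text
time: 20.8
tool_pos: [0.5505, 0.0393, 0.2438]
tool_rot: [-0.0, 0.791, 0.612, 0.0]
contact_force: [0.5, -0.7, 0.5]
gripper_width: 0.0
grasp_force: 0.0
time: 21.3
tool_pos: [0.3541, -0.0763, 0.2827]
tool_rot: [0.001, 0.791, 0.612, 0.0]
contact_force: [1.2, -0.7, 1.0]
gripper_width: 0.003
grasp_force: 0.0
```

View pics/c11.png

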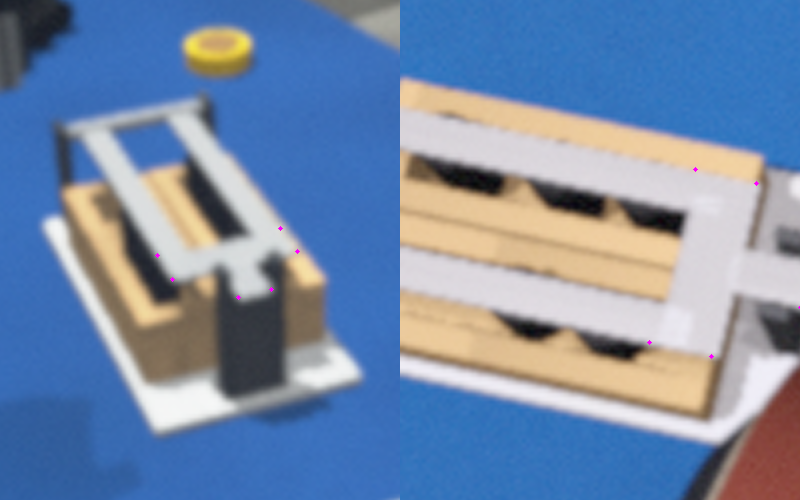

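The keeper lies level, with its tongue between the prongs (255,290) and its corners on the predicted closed positions. Three plugs show in the far row and two in the near row.

```bash
python3 -c "
from h import *
print(ticket.job_done(),state()['time'])"
```

```text
the job is handed in; nothing more can be done
the job is handed in; nothing more can be done
```

The job is handed in at about 21.5 s on the robot's clock: the short plug stands in the short row, both long plugs stand in the long row, and the keeper is closed with its tongue down in the catch. The last pictures show this; no verdict came back.

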